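Show the model house's roof to the studio camera

TASK

We are photographing the wooden model house. Slide the house on its round base until the whole base lies inside the orange ring on the desk; only then lift the roof off and hold it up to the camera: level, with its red dormer window facing straight into the lens, at the height of the lens and about 15 cm in front of it. Finish while still holding the roof there in the air, with the house left standing in the ring, and leave the camera, its stand and everything else on the desk alone.

Things in the scene. Friction and masses are not known exactly. Their poses are not given: they have to be found in the camera images.
- model: the model house without its roof, loose, 0.45 kg: a plywood disc 230 mm across and 22 mm thick that lies flat on the desk and slides on it, with square house walls 82 mm wide in its middle, whose tops are 77 mm above the desk. Three small green trees, 27 mm tall, are glued on the disc, 90 mm or so from its centre. Origin: centre of the disc's underside; z up. The roof rides along on it.
- roof: the roof, a loose wooden pyramid of 0.09 kg on the walls: eaves 110 mm square (overhanging the walls 14 mm), 50 mm high, with a square lantern turret on top. A square lip 12 mm deep beneath it sits inside the walls with 3 mm play each side, so it comes off straight upward (raise it at least 15 mm before going sideways). Origin: centre of the eaves' underside, 77 mm above the desk when seated; z up, x towards its red dormer window; turned the same way as model.
- roof_lantern (a point): the place to grip the roof: the centre of its lantern turret, a solid light-wood square post 24 x 24 mm (sides along the roof's x and y) and 45 mm tall, from 50 to 95 mm above the eaves; this point is 75 mm above the eaves (20 mm below the post's top), 152 mm above the desk when seated. Axes as roof.
- dormer (a point): the centre of the red dormer window's outer face on one slope of the roof, a red box 26 mm wide and high with a white pane; 52 mm from the roof's axis along the roof's x and 20 mm above the eaves (55 mm below roof_lantern). Axes as roof: x points straight out of the window, z up.
- ring: a flat ring of orange tape stuck on the desk, 274 mm inside and 298 mm outside, no thickness to speak of. Origin: its centre, on the desk.
- lens (a point): the front of the lens of a black photo camera (body 100 x 35 x 64 mm, lens 54 mm across), fixed on a stand on the left of the desk, 0.2 m or so above the desk. Its x axis points level out of the lens, the way the camera looks; y to the left of that; z up.
- camera: the same camera, fixed; its origin is on the stand's post, 55 mm behind the front of the lens at the lens's height; x is the way it looks. Its top is 45 mm above the lens's centre.
- stand: the camera's stand, fixed: a steel foot 110 mm across and a post 16 mm thick, 302 mm tall. Origin: centre of the foot, on the desk.
- glue: white glue bottle, 50 mm across, 130 mm tall, standing on the far side; origin under its centre. Leave alone.
- stapler: red and black stapler, 34 x 130 x 45 mm, on the far side; origin under its centre, long along y. Leave alone.
- scale_rule: flat wooden rule, 200 x 28 x 5 mm, lying on the desk; origin under its centre, long along x. Leave alone.
- knife: green craft knife, 130 x 18 x 12 mm, lying on the desk; origin under its handle, long along x. Leave alone.
- offcut: small wood offcut, 50 x 35 x 20 mm, lying on the desk; origin under its centre. Leave alone.
- pencil_cup: dark steel cup of pencils, 76 mm across, 95 mm tall (pencils to 160 mm), on the far side; origin under its centre. Leave alone.
There are look-alikes about, which are no part of the job. Leave any yellow look-alike of the model alone.

How it is judged:
By the outcome, as a careful person would: the job done as asked, in the order asked, and still so for the second after the job is handed in, while the arm keeps its last pose, push and grip.
It also fails if it takes over 51 s, if anything falls off the work surface, if the arm or the gripper's body presses on something with over 40 N, if the wrist force passes 120 N, or if a joint passes its speed limit or range.

ROBOT

A 6-joint arm with a two-finger parallel gripper is mounted at the origin on the work surface. World frame = base frame: x ahead of the robot, y to its left, z up, the work surface at z = 0. Lengths are in mm, angles in rad, forces in N, time in s.
With the tool pointing down it reaches from about 400 to 925 mm from the base axis. Payload 3.4 kg.
Tool frame: the origin (TCP) lies at the very end of the fingers, on their centre line; the grasp point (between the pads) lies 19 mm behind it; z points along the fingers, y is the line along which they close (so a half turn about z gives the same grasp; the last joint's range is limited). The gripper opens to 85 mm and grips with 20 to 120 N. Pads are 22 mm wide; open, the fingers measure 114 mm over their backs; the gripper's body (76 mm by 85 mm) begins 54 mm behind the grasp point. The pads swing forward as they close: fully open they stand 13 mm farther back than shut.
Start: joints at [-1.218, 0.307, 1.506, -0, 1.328, -0.073], TCP at [237.481, -523.673, 231.305] pointing down, gripper open.
Joint ranges: [-3.12, 3.12], [-1.05, 2.28], [0.14, 2.33], [-1.42, 4.57], [0.1, 2.73], [-2.68, 2.68]. Speed limits (rad/s): [2.57, 2.57, 3.14, 3.14, 3.14, 3.14].

INTERFACE

Orientations are given as a unit quaternion [x, y, z, w].
In Python, from rig import r gives the robot as it stands.
- The arm moves only by the shell command python3 -m crank 'ROWS'. ROWS is JSON, a list that holds one entry, the list of rows, each a list of 5 numbers: the shift along the tool's x, y, z as a fraction of full scale, then the turn about the tool's z as a fraction of full scale, then the closure, from -1 (fully open) to 1 (shut), so that 0 is half open. In form: [[[tx, ty, tz, yaw, claw], ...]]. A call has 1 to 8 rows; each row is the pose to reach, as a shift and turn from the pose commanded when the call began, along the tool's axes at that moment; what a row does not reach only later rows make up. Full scale, the value 1, is 12 cm for a shift and 1.5 rad for a turn. A row lasts 1/10 s, in which the tool goes at most 50 mm and 8.59 degrees, less where a joint would pass 70% of its speed; a pose out of reach is approached as far as the arm can. A call with a number of a shift or a turn outside -1 to 1 is refused whole. A call with a gripper value outside its range is refused whole. The fingers move at their own pace and stop on an object; the grip force is fixed at half the most. Time passes only in rows, so rows that repeat a pose let the fingers close. It gives the time, the measured TCP pose, the force, the opening and the grip force at its end, in the units of the state.
- r.get_state(): the state, without advancing time (a new reading comes with each control period).
- r.camera(name): name is "scene" or "top" or "wrist"; returns the picture (400x640x3 uint8, red, green, blue); there is no depth.
- r.camera_model(name): a dict with "intrinsics" (3x3 intrinsics, pixels), "k1" (the pictures are not rectified: a ray, as slopes to the right and down, at radius r is drawn at 1 + k1 r^2 times it, then the intrinsics apply), "origin" and "attitude" of the camera in the world. Camera axes: x right, y down, z forward; pixel columns grow to the right and rows downward; lengths in mm; the calibration is good to about 2 mm. A picture is of the moment at which its call begins: read the wrist's pose just before it. camera_model takes no time and is no camera call; for the wrist camera it gives the pose at the moment of the call.
- r.sign_off(): hands the job in; it is judged then, once.
Trained networks look in the newest picture that a camera, given by its name, has taken for a name from the list of things; names that differ only in an ending like _2 or _b are one class to them, and where a whole thing is asked for, a point or a joint stands for the part that bears it (a point fixed in the world has none). Each returns a list of dicts, best first, with "confidence" (0 to 1); they miss things now and then, are a little off and sometimes report something else, mostly with a low value. They report only what shows in the picture. A call takes as long as a camera call. They do not tell look-alikes from the thing itself.
- r.find_in(query, camera): "box" ([centre column, centre row, width, height] in pixels, round what is visible of it).
The state is a dict: "clock": time; "joint_positions": joint angles; "dq": joint speeds; "tau": joint torques, N m; "tcp_pos": TCP position; "tcp_rot": TCP orientation; "contact_force": force on the tool from outside, world axes, zero at the start; "moment": the same for the moment, N m; "opening": finger opening in mm; "grip_force": force on a finger pad.
Only numpy, scipy, OpenCV 4.12 (cv2) and the standard library are available. Lean on these libraries where they do the work, as an engineer would, in place of code of your own. Each camera call takes 0.05 s, during which the arm holds its last target. There are 200 camera calls.

## Working session

There is one attempt and no reset: what is moved stays moved. The work goes in short steps, Python scripts to look and compute and a shell command to move; the robot and the scene stay as the last step left them, time stands still between calls to the robot, and variables do not carry over. Pictures are saved under pics/ and viewed, at most 10 in all, crops included, and the job is handed in when it is done.

```bash
mkdir -p pics; ls; cat > h.py <<'E'
import numpy as np,cv2
from scipy.spatial.transform import Rotation as R
from rig import r
def cm(n):
    m=r.camera_model(n);K=np.array(m["intrinsics"]);a=np.array(m["attitude"])
    A=R.from_quat(a).as_matrix() if a.size==4 else a
    return K,m["k1"],np.array(m["origin"]),A
def ray(n,u,v,M=None):
    K,k,o,A=M or cm(n)
    d=np.linalg.inv(K)@[u,v,1];p=d[:2].copy();q=p.copy()
    for _ in range(20): q=p/(1+k*(q@q))
    return o,A@[q[0],q[1],1]
def at(n,u,v,z,M=None):
    o,d=ray(n,u,v,M);return o+d*(z-o[2])/d[2]
def proj(n,P,M=None):
    K,k,o,A=M or cm(n)
    c=A.T@(np.array(P)-o);q=c[:2]/c[2];q=q*(1+k*(q@q));return (K@[q[0],q[1],1])[:2]
def save(n,f):
    im=r.camera(n);cv2.imwrite("pics/"+f,cv2.cvtColor(im,cv2.COLOR_RGB2BGR));return im
E
python3 - <<'E'
from h import *
save("top","top0.png");print(r.camera_model("top"))
for q in ["model","roof","roof_lantern","dormer","ring","lens","camera","stand","knife","offcut","scale_rule"]:
    print(q,[(np.round(d["box"]).tolist(),round(d["confidence"],2)) for d in r.find_in(q,"top")])
save("scene","sc0.png");print(r.camera_model("scene"))
for q in ["model","roof","roof_lantern","dormer","lens","camera","stand"]:
    print(q,[(np.round(d["box"]).tolist(),round(d["confidence"],2)) for d in r.find_in(q,"scene")])
print(r.get_state())
E
```

```text
pics
{'intrinsics': array([[413.17066563,   0.        , 319.82583157],
       [  0.        , 413.17066563, 201.13183828],
       [  0.        ,   0.        ,   1.        ]]), 'k1': -0.021342496929416258, 'origin': array([ 325.91212591,   52.55655968, 1260.50413339]), 'attitude': array([-0.69852092,  0.71164233, -0.0603572 ,  0.04461766])}
model [([417.0, 201.0, 76.0, 77.0], 0.97), ([454.0, 296.0, 76.0, 64.0], 0.78)]
roof [([421.0, 199.0, 49.0, 47.0], 0.83)]
roof_lantern [([420.0, 197.0, 50.0, 52.0], 0.93)]
dormer [([424.0, 197.0, 52.0, 50.0], 0.64)]
ring [([345.0, 199.0, 82.0, 95.0], 0.91)]
lens [([179.0, 168.0, 35.0, 43.0], 0.97)]
camera [([178.0, 166.0, 34.0, 40.0], 0.8)]
stand [([183.0, 179.0, 55.0, 49.0], 0.58)]
knife [([232.0, 268.0, 11.0, 45.0], 0.83)]
offcut [([255.0, 243.0, 14.0, 14.0], 0.61)]
scale_rule [([259.0, 142.0, 60.0, 14.0], 0.93), ([290.0, 106.0, 32.0, 36.0], 0.17)]
{'intrinsics': array([[443.87926341,   0.        , 316.96189894],
       [  0.        , 443.87926341, 204.55567968],
       [  0.        ,   0.        ,   1.        ]]), 'k1': -0.09279647659193445, 'orig
[... 673 characters left out ...]
int_positions': array([-1.21846358e+00,  3.06736395e-01,  1.50638909e+00,  3.83454862e-06,
        1.32837774e+00, -7.35125569e-02]), 'dq': array([-1.57493276e-03,  6.01400342e-04, -2.03666325e-04,  2.64767945e-04,
        1.83150067e-04, -6.63065739e-05]), 'tau': array([-4.46495796e-04, -4.57489729e+01, -2.52342492e+01, -1.72215559e-04,
        7.91344100e-04,  4.53416462e-06]), 'tcp_pos': array([ 237.50556814, -523.67564341,  231.34550314]), 'tcp_rot': array([9.77417579e-01, 2.11317001e-01, 8.05677254e-06, 4.40228735e-05]), 'contact_force': array([0.12660901, 0.3193164 , 0.51776753]), 'moment': array([-0.02771094,  0.05545112, -0.02016868]), 'grip_force': 0.0, 'opening': 85.35803467415805}
```

View pics/top0.png

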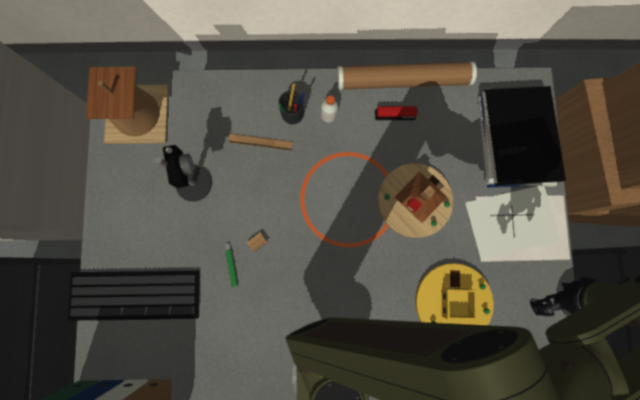

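View pics/sc0.png

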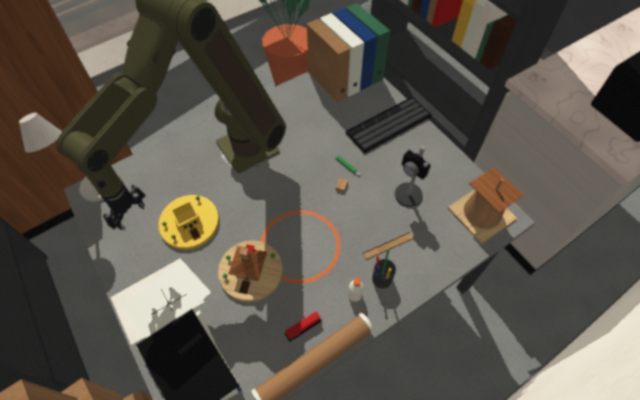

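Top view: the plywood model with its brown roof is at (416,200) with a red dormer near (413,204). The look-alikes are the yellow disc at (455,297) and the wooden thing at (130,100). The ring is at (346,199), and the camera at (178,166) on its stand seems to look down and to the right. By the description I choose the plywood one, and I'll check it in a crop.

```bash
python3 - <<'E'
from h import *
a=cv2.imread("pics/top0.png");b=cv2.imread("pics/sc0.png")
c=lambda im,x,y:cv2.resize(im[y:y+90,x:x+130],None,fx=3,fy=3,interpolation=cv2.INTER_CUBIC)
cv2.imwrite("pics/crop1.png",np.vstack([np.hstack([c(a,360,155),c(a,140,130)]),np.hstack([c(b,190,220),c(b,360,135)])]))
# ring: orange pixels
hsv=cv2.cvtColor(a,cv2.COLOR_BGR2HSV);m=cv2.inRange(hsv,(3,120,90),(18,255,255));m[:,:295]=0;m[:,380:]=0;m[:145]=0;m[255:]=0
v,u=np.nonzero(m);M=cm("top");P=np.array([at("top",x,y,0,M)[:2] for x,y in zip(u,v)])
from scipy.optimize import least_squares
f=least_squares(lambda p:np.hypot(P[:,0]-p[0],P[:,1]-p[1])-143,[P[:,0].mean(),P[:,1].mean()],loss="soft_l1",f_scale=5)
print("ring",f.x,len(P),np.abs(f.fun).mean())
print("disc",at("top",416.5,200.7,22,M),"lens",at("top",179,168,200,M))
E
```

```text
ring [521.25961399 -64.78905483] 809 3.0248580887335375
disc [ 507.38589169 -271.9541679    22.        ] lens [578.35421695 393.87151428 200.        ]
```

View pics/crop1.png

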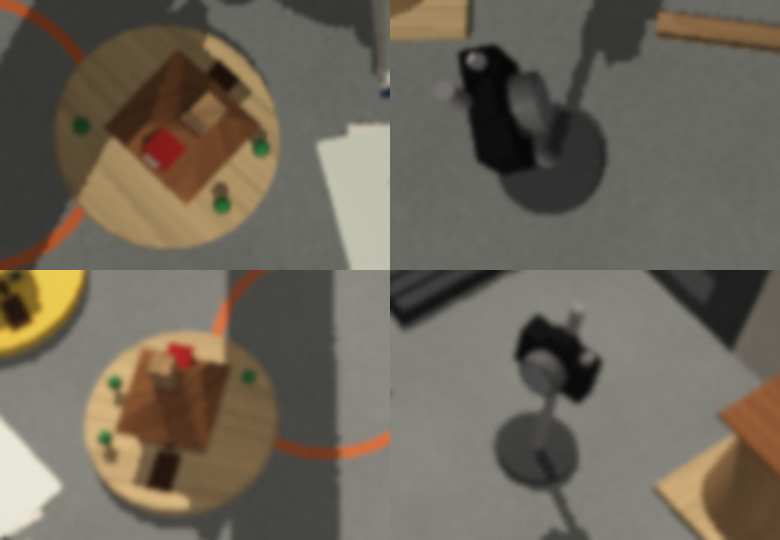

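The crop confirms the choice: plywood disc, brown roof, red dormer at about (414,205), facing lower left, and lantern top at (428,192). The photo camera's lens is at about (188,164), and its foot is centred near (194,183).

```bash
cat >> h.py <<'E'
def tri(obs):
    A=np.zeros((3,3));b=np.zeros(3)
    for n,u,v in obs:
        o,d=ray(n,u,v);d=d/np.linalg.norm(d);Q=np.eye(3)-np.outer(d,d);A+=Q;b+=Q@o
    return np.linalg.solve(A,b)
E
python3 - <<'E'
from h import *
c1=lambda x,y:(360+x/3,155+y/3); c2=lambda x,y:(140+(x-390)/3,130+y/3)
c3=lambda x,y:(190+x/3,220+(y-270)/3); c4=lambda x,y:(360+(x-390)/3,135+(y-270)/3)
p=lambda *a:np.round(a[-1],1)
print("eaves",[at("top",*c1(*q),77)[:2].round() for q in [(178,52),(105,127),(187,203),(262,127)]])
print("lantern top",at("top",*c1(207,111),172), "dormer",at("top",*c1(163,148),105), "disc s",at("scene",*c3(181,420),22))
print("foot top",at("top",*c2(553,160),3),"foot scene",at("scene",*c4(537,450),3))
L=tri([("top",*c2(540,103)),("scene",*c4(541,374))]);print("lens",L,[proj(n,L) for n in("top","scene")])
print("body ends",at("top",*c2(483,48),235),at("top",*c2(505,172),235))
print(at("top",*c2(465,52),235),at("top",*c2(480,165),235))
E
```

```text
eaves [array([ 584., -271.]), array([ 510., -195.]), array([ 435., -271.]), array([ 508., -349.])]
lantern top [ 508.50142624 -267.86905795  172.        ] dormer [ 484.89461321 -243.42859337  105.        ] disc s [ 514.92366802 -266.86660055   22.        ]
foot top [576.02308035 408.58633605   3.        ] foot scene [576.14639341 415.81223965   3.        ]
lens [584.20874822 362.97183582 222.0951224 ] [array([188.43390616, 163.61999596]), array([409.18201483, 170.0719454 ])]
body ends [627.8360652 404.7876035 235.       ] [520.32106547 382.73887202 235.        ]
[624.57420881 419.92881384 235.        ] [526.63636241 403.82464679 235.        ]
```

```bash
python3 -m crank '[[[0.4,-0.13,0,0,-1],[0.8,-0.26,0,0,-1],[0.98,-0.33,0,0,-1],[0.98,-0.33,0,0,-1]]]'; python3 -m crank '[[[0.4,-0.13,0,0,-1],[0.8,-0.26,0,0,-1],[0.98,-0.33,0,0,-1],[0.98,-0.33,0,0,-1]]]'
```

```text
clock: 1.4
tcp_pos: [330.2, -436.5, 231.4]
tcp_rot: [0.977, 0.213, 0.0, -0.0]
contact_force: [0.1, -0.2, -0.6]
opening: 85.2
grip_force: 0.0
clock: 1.8
tcp_pos: [420.6, -353.0, 231.4]
tcp_rot: [0.977, 0.213, 0.0, -0.0]
contact_force: [-0.2, -0.5, 0.2]
opening: 85.2
grip_force: 0.0
```

```bash
python3 -m crank '[[[0.4,-0.13,0,-0.1,-1],[0.8,-0.26,0,-0.2,-1],[0.95,-0.32,0,-0.237,-1],[0.95,-0.32,0,-0.237,-1],[0.95,-0.32,0,-0.237,-1]]]'; python3 - <<'E'
from h import *
s=r.get_state();print(s["tcp_pos"],s["joint_positions"].round(2));M=cm("wrist");print(M[2])
im=save("wrist","w1.png")
print("exp lantern",proj("wrist",[508.5,-270,172],M))
E
```

```text
clock: 2.3
tcp_pos: [506.2, -273.5, 231.1]
tcp_rot: [0.925, 0.38, -0.001, 0.0]
contact_force: [-0.4, -0.3, -0.8]
opening: 85.5
grip_force: 0.0
[ 506.24221191 -273.53167229  231.11531745] [-0.57  0.31  1.51 -0.    1.33  0.22]
[ 553.27212204 -226.94784411  373.59216914]
exp lantern [320.33914213 208.05446279]
```

View pics/w1.png

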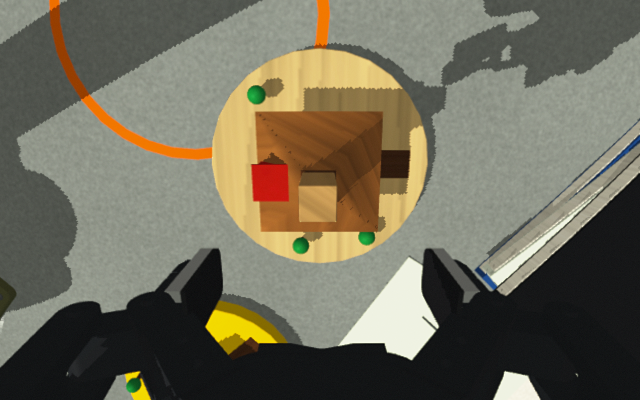

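The wrist view shows the roof square to the picture: lantern top at (317,202), red dormer at (270,182) on the left, disc centred near (320,156).

```bash
python3 - <<'E'
from h import *
M=cm("wrist");s=r.get_state();t=s["tcp_pos"];Rt=R.from_quat(s["tcp_rot"]).as_matrix()
l=at("wrist",317.5,202.5,172,M);print("lantern",l,"tool shift",Rt.T@(l-t))
e=[at("wrist",*q,77,M)[:2] for q in [(256,112),(383,111),(378,231),(261,232)]];print(np.mean(e,0))
for i,j in((0,1),(3,2),(3,0),(2,1)): d=e[j]-e[i];print(np.linalg.norm(d),np.degrees(np.arctan2(d[1],d[0])))
print("disc",at("wrist",320,156,22,M))
E
```

```text
lantern [ 509.47149541 -266.45158528  172.        ] tool shift [ 7.77876524 -2.6909113  59.15311221]
[ 509.08852707 -267.63957189]
109.06033058486699 -44.927237863225486
110.18385934840158 -44.81849562360588
109.87696938051006 44.25519384286872
109.6575653305611 44.84052224219893
disc [ 515.18290275 -261.92358471   22.        ]
```

```bash
python3 -m crank '[[[0.06,-0.02,0.2,0,-1],[0.06,-0.02,0.45,0,-1],[0.06,-0.02,0.65,0,-1],[0.06,-0.02,0.81,0,-1],[0.06,-0.02,0.81,0,-1],[0.06,-0.02,0.81,0,0.3],[0.06,-0.02,0.81,0,0.3],[0.06,-0.02,0.81,0,0.4]]]'; python3 -m crank '[[[0,0,0,0,1],[0,0,0,0,1],[0,0,0,0,1],[0,0,0,0,1],[0,0,0,0,1],[0,0,0,0,1]]]'
```

```text
clock: 3.15
tcp_pos: [511.0, -266.5, 135.6]
tcp_rot: [0.925, 0.381, 0.001, 0.001]
contact_force: [-0.3, 0.0, 0.4]
opening: 43.8
grip_force: 0.0
clock: 3.75
tcp_pos: [510.9, -266.0, 135.1]
tcp_rot: [0.925, 0.381, 0.0, 0.001]
contact_force: [-1.0, 0.1, 5.4]
opening: 23.2
grip_force: 59.7
```

```bash
python3 -m crank '[[[0.05,-0.045,0,0,1],[0.13,-0.12,0,0,1],[0.23,-0.21,0,0,1],[0.33,-0.3,0,0,1],[0.43,-0.39,0,0,1],[0.53,-0.48,0,0,1],[0.6,-0.54,0,0,1],[0.63,-0.57,0,0,1]]]'; python3 -c "
from h import *
im=r.camera('top');print([d['box'] for d in r.find_in('model','top')])"
```

```text
clock: 4.55
tcp_pos: [517.2, -164.2, 135.3]
tcp_rot: [0.924, 0.382, 0.001, 0.002]
contact_force: [-0.9, -5.7, 5.7]
opening: 23.4
grip_force: 59.8
[[382.3, 196.9, 73.0, 75.0], [468.1, 298.6, 48.1, 74.0]]
```

```bash
python3 -m crank '[[[0.05,-0.045,0,0,1],[0.13,-0.12,0,0,1],[0.23,-0.21,0,0,1],[0.33,-0.3,0,0,1],[0.43,-0.39,0,0,1],[0.53,-0.48,0,0,1],[0.6,-0.55,0,0,1],[0.625,-0.577,0,0,1]]]'; python3 - <<'E'
from h import *
s=r.get_state();print(s["tcp_pos"]);M=cm("top")
im=save("top","t2.png");d=r.find_in('model','top')[0]["box"];print(d,at("top",d[0],d[1],15,M))
w=save("wrist","w2.png")
a=cv2.cvtColor(im,cv2.COLOR_RGB2BGR)[135:265,270:430]
cv2.imwrite("pics/c2.png",np.hstack([cv2.resize(a,(480,390),interpolation=cv2.INTER_CUBIC),cv2.resize(cv2.cvtColor(w,cv2.COLOR_RGB2BGR),(320,200)).repeat(1,0) if 0 else cv2.copyMakeBorder(cv2.resize(cv2.cvtColor(w,cv2.COLOR_RGB2BGR),(320,200)),0,190,0,0,0)]))
E
```

```text
clock: 5.45
tcp_pos: [521.6, -62.1, 135.2]
tcp_rot: [0.924, 0.382, 0.001, 0.002]
contact_force: [-0.1, -5.2, 6.0]
opening: 23.7
grip_force: 60.0
[521.58504942 -62.09417824 135.2006996 ]
[453.7, 304.9, 79.0, 81.0] [ 193.98521826 -368.23737414   15.        ]
```

View pics/c2.png

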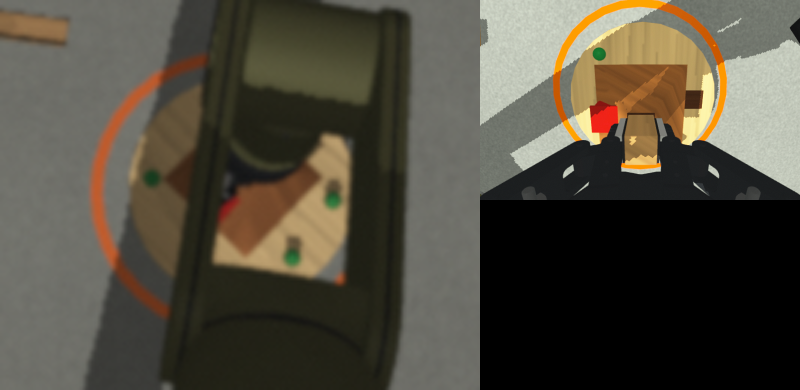

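View pics/w2.png

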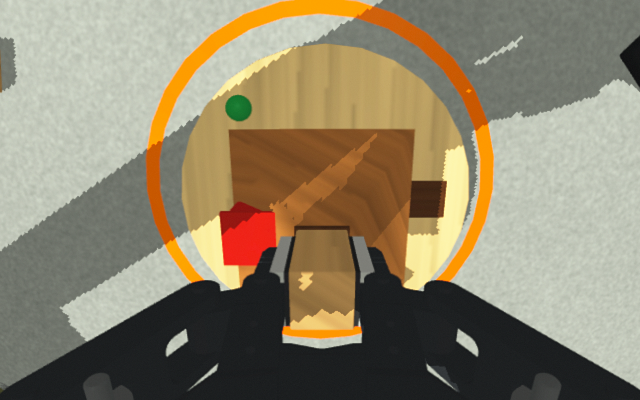

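The wrist view shows the disc inside the ring: disc left/right edges at about 181/469 and top at 44; ring inner edges at about 161/479, top 14. I'll check this in millimetres.

```bash
python3 - <<'E'
from h import *
from scipy.optimize import least_squares
M=cm("wrist")
def fit(pts,z,rad):
    P=np.array([at("wrist",*p,z,M)[:2] for p in pts])
    f=least_squares(lambda p:np.hypot(*(P-p).T)-rad,P.mean(0));return f.x,f.fun.round(1)
rg=cv2.imread("pics/w2.png");hsv=cv2.cvtColor(rg,cv2.COLOR_BGR2HSV)
m=cv2.inRange(hsv,(9,220,120),(22,255,255));m[60:325,205:440]=0;m[:,:140]=0;m[:,500:]=0;m[300:]=0
v,u=np.nonzero(m);sel=np.random.default_rng(0).choice(len(u),800)
P=np.c_[u,v][sel];x,f=fit(P,0,143);print("ring",x,np.abs(f).mean())
print("disc",*fit([(181,180),(469,170),(325,44),(200,110),(447,105),(262,58),(390,58)],22,115))
E
```

```text
ring [518.6192623  -62.12673082] 2.6425
disc [520.06722591 -67.59415465] [-0.7 -0.5 -0.6  1.2  0.8 -0.4 -0.1]
```

Offset is about 6 mm against 22 mm of room, so the base is inside. Lifting the roof.

```bash
python3 -m crank '[[[0,0,-0.04,0,1],[0,0,-0.1,0,1],[0,0,-0.2,0,1],[0,0,-0.35,0,1],[0,0,-0.55,0,1],[0,0,-0.75,0,1],[0,0,-0.92,0,1],[0,0,-1,0,1]]]'; python3 - <<'E'
from h import *
s=r.get_state();print(s["tcp_pos"],s["joint_positions"].round(2))
w=save("wrist","w3.png");t=save("top","t3.png");sc=save("scene","s3.png")
f=lambda i:cv2.cvtColor(i,cv2.COLOR_RGB2BGR)
cv2.imwrite("pics/c3.png",np.hstack([f(w)[:,100:500],cv2.resize(f(sc)[130:330,210:410],(400,400),interpolation=cv2.INTER_CUBIC)]))
E
```

```text
clock: 6.4
tcp_pos: [520.8, -61.6, 256.6]
tcp_rot: [0.925, 0.381, 0.001, 0.0]
contact_force: [0.5, -0.1, -1.2]
opening: 23.8
grip_force: 59.1
[520.75965737 -61.55432661 256.62708116] [-0.2   0.22  1.57  0.    1.35  0.59]
```

View pics/c3.png

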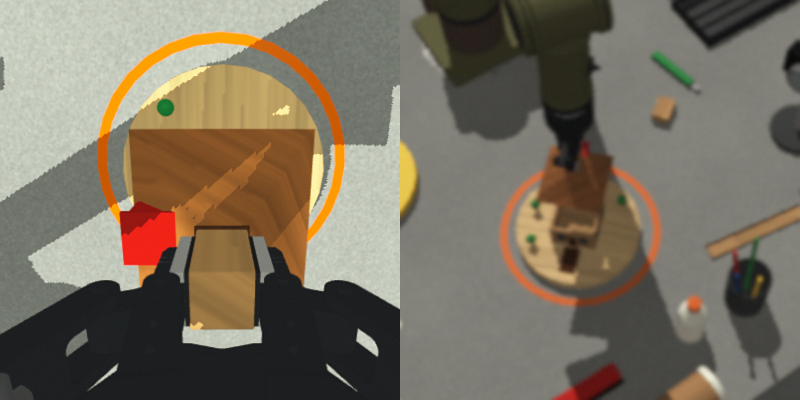

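Roof is off and held, level, and the house still stands in the ring. I'm moving toward the front of the camera, staying high for a look.

```bash
python3 -m crank '[[[0.12,-0.05,-0.15,0,1],[0.36,-0.14,-0.35,0,1],[0.62,-0.24,-0.5,0,1],[0.85,-0.33,-0.6,0,1],[0.96,-0.375,-0.6,0,1],[0.96,-0.375,-0.6,0,1]]]'; python3 -m crank '[[[0.12,-0.05,-0.1,0.04,1],[0.33,-0.13,-0.25,0.12,1],[0.55,-0.22,-0.4,0.2,1],[0.76,-0.3,-0.5,0.28,1],[0.92,-0.36,-0.59,0.36,1],[0.96,-0.375,-0.59,0.396,1],[0.96,-0.375,-0.59,0.396,1]]]'; python3 - <<'E'
from h import *
s=r.get_state();print(s["tcp_pos"],s["joint_positions"].round(2));M=cm("wrist")
w=save("wrist","w4.png")
print(proj("wrist",[584,363,222],M),proj("wrist",[576,412,222],M),proj("wrist",[576,412,302],M),proj("wrist",[576,412,3],M))
E
```

```text
clock: 7.15
tcp_pos: [570.2, 52.6, 324.2]
tcp_rot: [0.924, 0.382, -0.001, -0.001]
contact_force: [-0.4, 0.1, -1.2]
opening: 23.5
grip_force: 59.1
clock: 7.85
tcp_pos: [620.1, 163.6, 394.8]
tcp_rot: [0.996, 0.093, -0.002, 0.001]
contact_force: [-0.8, -0.3, -0.8]
opening: 23.5
grip_force: 59.1
[620.14427749 163.57549426 394.79527244] [ 0.19  0.33  1.07 -0.    1.75  1.58]
[114.0086487  175.69246352] [ 66.56644888 174.77563607] [ -4.38996221 195.98426995] [163.98827658 147.05203906]
```

View pics/w4.png

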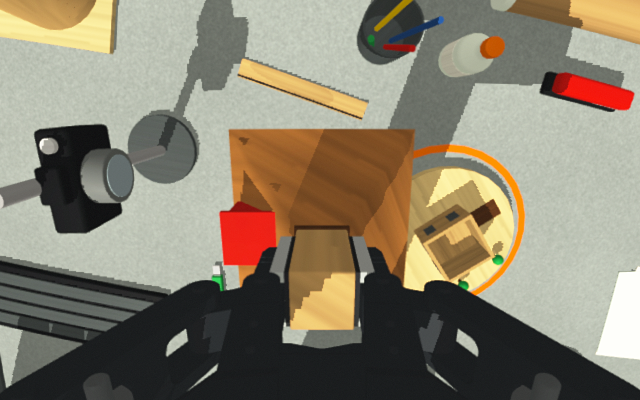

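The wrist view shows the camera clearly: lens front centred at (119,175), foot at (163,147), body's back top edge from (36,129) to (58,232), dormer at (248,238). The house is in the ring, roofless and intact.

```bash
python3 - <<'E'
from h import *
from scipy.optimize import least_squares
W=cm("wrist");T=cm("top");S=cm("scene")
F=at("wrist",163,147,4,W);print("foot",F)
for z in (240,265):
  for a,b in (((36,129),(58,232)),((105,124),(122,205))):
    d=at("wrist",*b,z,W)-at("wrist",*a,z,W);print(z,np.linalg.norm(d),"view dir",np.degrees(np.arctan2(d[1],d[0]))+90)
def L(p): return [p[0]+55*np.cos(p[2]),p[1]+55*np.sin(p[2]),p[3]]
def res(p,tw=1):
    return np.r_[(proj("wrist",L(p),W)-[119,175])/2,(proj("wrist",[p[0],p[1],4],W)-[163,147])/2,
     (proj("top",L(p),T)-[190,164.3])/1.5,(proj("scene",L(p),S)-[410.3,169.7])/1.5,
     (proj("top",[p[0],p[1],3],T)-[194.3,183.3])/1.5,(proj("scene",[p[0],p[1],3],S)-[409,195])/1.5]
f=least_squares(res,[576,412,-1.37,222]);p=f.x;print(p[:2],np.degrees(p[2]),p[3],"lens",L(p),f.fun.round(1),"sd",np.sqrt(np.diag(np.linalg.inv(f.jac.T@f.jac))))
E
```

```text
foot [575.34858217 412.47774291   4.        ]
240 99.98843198615528 view dir -78.76000342280989
240 75.1939217268295 view dir -75.95683704906952
265 91.57439622446812 view dir -78.76000342280989
265 68.86634628731606 view dir -75.95683704906949
[575.64859686 412.75819524] -80.64338828130106 221.27541821489245 lens [np.float64(584.5904317183438), np.float64(358.48993942397857), np.float64(221.27541821489245)] [-0.4  0.1 -0.1 -0.1  0.2 -0.5 -1.4  0.8 -0.9  0.1 -0.4  0.2] sd [2.44577336 2.09217498 0.05411446 4.32908977]
```

```bash
python3 - <<'E'
import cv2
a=cv2.imread("pics/w4.png")[110:240,20:210]
a=cv2.convertScaleAbs(a,alpha=1.6,beta=15)
cv2.imwrite("pics/c4.png",cv2.resize(a,None,fx=4,fy=4,interpolation=cv2.INTER_CUBIC))
E
```

```text
(no output)
```

View pics/c4.png

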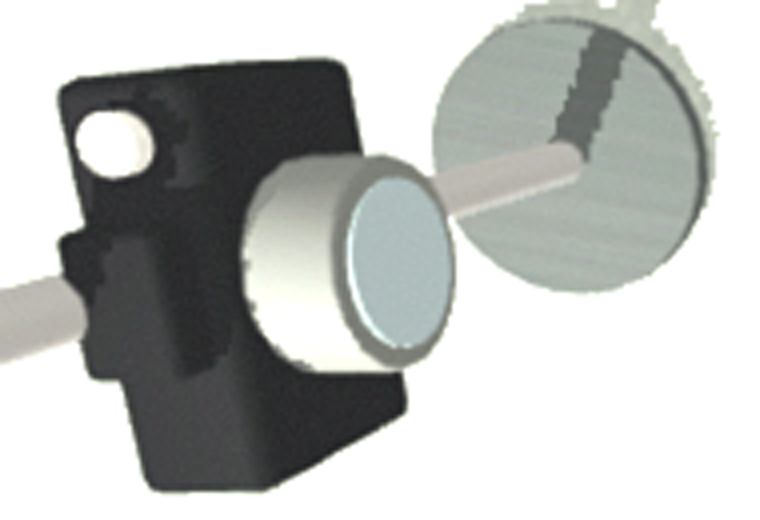

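The crop shows the lens front as an ellipse with extents u 103.7..133.7 and v 148.7..202, and the body's corners are clear. I'll fit a box plus a circle.

```bash
python3 - <<'E'
from h import *
from scipy.optimize import least_squares
# wrist camera model at the present pose (unmoved since w4)
W=cm("wrist");T=cm("top");S=cm("scene")
px=lambda x,y:np.array([20+x/4,110+y/4])
B=[(0,1,1,(58,80)),(0,-1,1,(148,490)),(1,1,1,(195,66)),(1,-1,1,(265,492)),(1,1,0,(348,58)),(1,-1,0,(407,407))]
t=np.linspace(0,2*np.pi,90)
def res(p):
    x,y,th,h,bx,bz=p;c,s=np.cos(th),np.sin(th)
    w=lambda a,b,z:[x+a*c-b*s,y+a*s+b*c,h+z]
    o=[]
    for f,l,u,q in B: # y to left of view dir
        o+=list((proj("wrist",w(bx+35*f,50*l*SG,bz+(32 if u else -32)),W)-px(*q))/2.5)
    E=np.array([proj("wrist",w(55,27*np.cos(a),27*np.sin(a)),W) for a in t])
    o+=list((np.r_[E.min(0),E.max(0)]-[103.7,148.7,133.7,202])/1.)
    o+=list((proj("wrist",[x,y,4],W)-[163,147])/1.5)
    o+=list((proj("top",w(55,0,0),T)-[190,164.3])/2);o+=list((proj("scene",w(55,0,0),S)-[410.3,169.7])/2)
    return np.array(o)
for SG in(1,-1):
    f=least_squares(res,[576,412,-1.38,218,-15,0],loss="soft_l1");p=f.x;c,s=np.cos(p[2]),np.sin(p[2])
    print(SG,f.cost,p.round(2),np.degrees(p[2]),res(p).round(1))
    if SG==1: 
        g=f
p=g.x;c,s=np.cos(p[2]),np.sin(p[2]);print("sd",np.sqrt(np.diag(np.linalg.inv(g.jac.T@g.jac))).round(3))
l=np.array([p[0]+55*c,p[1]+55*s,p[3]]);a=l+202*np.array([c,s,0]);tgt=np.array([a[0],a[1],l[2]+55-19]);
st=r.get_state();Rt=R.from_quat(st["tcp_rot"]);X=Rt.as_matrix()
print("lens",l,"target tcp",tgt,"shift/120",X.T@(tgt-st["tcp_pos"])/120,"tool x ang",np.degrees(np.arctan2(X[1,0],X[0,0])))
E
```

```text
1 4.84196530321981 [572.   414.4   -1.38 214.69  -6.21  -5.52] -79.15573127623246 [-0.7 -0.7 -1.1 -0.3 -0.3  0.3  0.5 -0.4  1.1 -0.6  0.7  0.  -0.6 -0.3
  1.1  0.7 -0.9  1.2  0.1  0.3 -1.2  0.8]
-1 175.01638101454589 [ 5.67570000e+02  4.12600000e+02 -1.28000000e+00  2.15570000e+02
 -3.14666127e+09 -4.19797997e+09] -73.60546342325011 [ 16.4   1.2   7.4 -39.8   2.7   2.6  -4.3 -40.  -12.6   3.4 -18.5 -31.5
  -1.5  -0.7   2.    0.2  -0.3   3.2   0.2   0.2  -1.2   0.8]
sd [1.678 2.53  0.025 4.186 4.644 6.197]
lens [582.35005736 360.37999515 214.68567913] target tcp [620.35437939 161.98727475 250.68567913] shift/120 [0.00803697 0.00840831 1.20093835] tool x ang 10.771698429107245
```

```bash
python3 -m crank '[[[0.01,0.01,0.06,0,1],[0.01,0.01,0.18,0,1],[0.01,0.01,0.32,0,1],[0.01,0.01,0.46,0,1],[0.01,0.01,0.6,0,1]]]'; python3 -m crank '[[[0,0,0.14,0,1],[0,0,0.3,0,1],[0,0,0.45,0,1],[0,0,0.54,0,1],[0,0,0.57,0,1],[0,0,0.57,0,1],[0,0,0.57,0,1]]]'; python3 - <<'E'
from h import *
s=r.get_state();print(s["tcp_pos"],R.from_quat(s["tcp_rot"]).as_matrix()[:,0],s["joint_positions"].round(2))
t=save("top","t5.png");w=save("wrist","w5.png");sc=save("scene","s5.png")
for n in("top","scene"):
  for q in("dormer","lens","model"):print(n,q,[d["box"] for d in r.find_in(q,n)][:2])
f=lambda i:cv2.cvtColor(i,cv2.COLOR_RGB2BGR)
g=lambda i:cv2.resize(i,None,fx=2,fy=2,interpolation=cv2.INTER_CUBIC)
cv2.imwrite("pics/c5.png",np.vstack([np.hstack([g(f(t)[110:260,150:350]),g(f(sc)[120:270,270:470])]),cv2.resize(f(w),(800,500))[0:300]]))
E
```

```text
clock: 8.4
tcp_pos: [621.1, 161.9, 323.1]
tcp_rot: [0.996, 0.093, -0.001, 0.0]
contact_force: [0.6, -1.0, -1.9]
opening: 23.2
grip_force: 59.1
clock: 9.1
tcp_pos: [622.5, 163.3, 257.3]
tcp_rot: [0.996, 0.093, 0.001, -0.0]
contact_force: [0.4, -0.3, -0.6]
opening: 23.0
grip_force: 59.1
[622.45264453 163.26349966 257.31791545] [0.98251995 0.18615192 0.00142004] [ 0.19  0.39  1.32 -0.    1.44  1.57]
top dormer [[267.8, 157.4, 38.1, 37.4], [260.2, 139.6, 69.0, 13.2]]
top lens [[179.6, 166.9, 33.6, 41.0], [264.6, 157.9, 36.6, 36.9]]
top model [[454.0, 304.4, 76.3, 80.7], [349.8, 199.4, 69.7, 77.0]]
scene dormer [[368.2, 209.7, 41.3, 33.4]]
scene lens [[416.4, 163.3, 26.9, 27.6]]
scene model [[186.6, 223.1, 62.5, 55.0], [300.5, 245.1, 59.7, 57.5]]
```

View pics/c5.png

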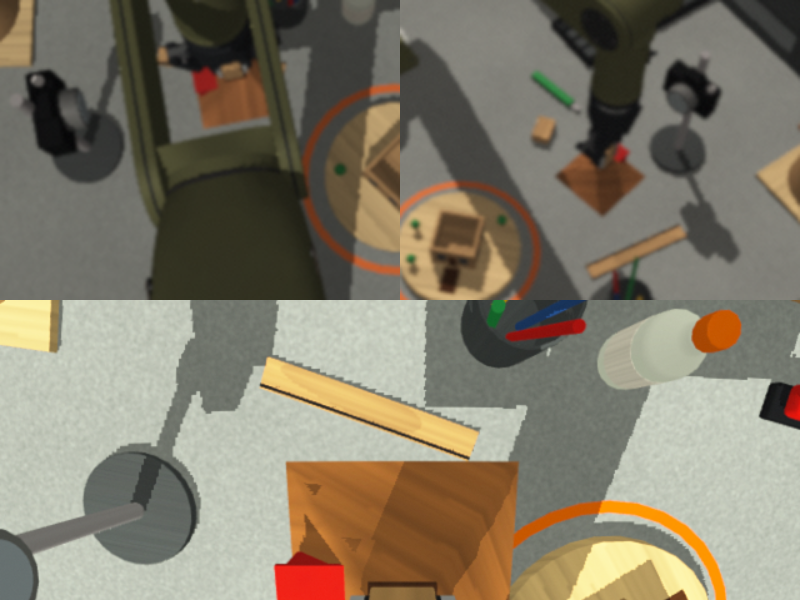

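The pictures show the house standing in the ring and the roof held level with its red dormer facing the lens, everything else untouched.

```bash
python3 -c "
from rig import r
print(r.sign_off())"
```

```text
the job is handed in; nothing more can be done
None
```

The job is handed in: the house stands in the ring with its base about 6 mm off centre (22 mm of room), and the roof is held level, dormer facing the lens, about 15 cm in front. By my estimate the dormer is at lens height to within about 5 mm.

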